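# Free the drilled lid and close the two sample pots

## Task

Close the two large sample pots with the lids made for them: the square lid, fresh from drilling, is held under the lip of the vise jaw, so slide the jaw open until the lid is free and lift the lid out onto the large square pot; the round lid lying on the table goes on the round pot. Set each lid down gently rather than dropping it, so that its plug sits inside the pot and the lid lies flat on the rim. The small square pot stays open, and it and the other things on the bench are left where they are.

Things in the scene. Friction and masses are not known exactly. Their poses are not given: they have to be found in the camera images.
- square_lid: square aluminium lid, four drilled holes: plate 96 x 96 x 8 mm over a square plug 78 x 78 mm, 8 mm deep (lowest 3 mm: 72 x 72); on top a block handle 44 mm along x, 18 along y, 30 high. Origin at the centre of the plug's underside, z up: plate at 8 to 16 mm, handle at 16 to 46 mm. 0.34 kg. Starts on the vise bed, axes parallel to the vise's
- round_lid: round aluminium lid, three drilled holes, lying on the table: plate 96 mm in diameter, 8 mm thick, over a round plug of diameter 78 mm, 8 mm deep (lowest 3 mm: 72); on top a round knob 26 mm in diameter, 30 mm high. Origin at the centre of the plug's underside, z up: plate at 8 to 16 mm, knob at 16 to 46 mm. 0.28 kg
- square_pot: large open square steel pot, loose on the table: 92 x 92 mm outside, 84 x 84 mm inside (walls 4 mm), 55 mm high. Origin at the centre of its underside, x and y along its sides, z up. With its lid seated, the lid's origin is 47 mm above the pot's
- round_pot: large open round steel pot, loose on the table: 92 mm diameter outside, 84 mm inside, 55 mm high. Origin at the centre of its underside, z up. With its lid seated, the lid's origin is 47 mm above the pot's
- small_pot: small open square steel pot, 68 x 68 mm, 55 mm high, loose; no lid here belongs to it. Origin at the centre of its underside
- vise: low steel vise fixed to the table: base 220 mm long (x -135 to 85 mm), 100 mm wide, flat bed 30 mm above the table, two feet out to y = +-75 mm at x = 40 mm. Origin on the table under the centre of the lid's seat; x along the jaw's travel, towards the fixed jaw (face at x = 48.5 mm, top 57 mm above the table); z up
- vise_seat (a point): centre of the lid's seat on the vise bed, 30 mm above the table, axes as the vise's; the lid's origin starts within 4 mm of it
- vise_jaw (a joint): sliding jaw's travel in m: about 0 shut, 0.05 fully open, moving to the vise's -x (away from the fixed jaw). Jaw 96 mm wide, face at x = -48.5 mm when shut; its lip reaches 10.5 mm further, over the lid's plate, 48 to 58 mm above the table. Slides with about 3 N and stays where left
- jaw_grip (a point): grip point on the jaw's upright black handle (14 mm along the vise's x, 18 mm along y, standing from 58 to 100 mm above the table), 85 mm above the table, axes as the vise's; moves with the jaw
- vial: closed amber glass vial, 28 mm in diameter, 58 mm high, standing; origin at the centre of its underside; bystander
- wrench: steel wrench 180 mm long, lying along its x; bystander
- screwdriver: black-handled screwdriver 190 mm long, lying along its x; bystander
- mug: white mug, 80 mm in diameter, 90 mm high, handle at its +y; origin at the centre of its underside; bystander
- gas_filter: standing steel filter cylinder, 44 mm in diameter, 75 mm high; origin at the centre of its underside; bystander
Things that resemble listed ones, but are neither listed nor needed, are in the scene too. Leave any blue or orange look-alike of the square_lid alone. What is shaped like the round_pot but yellow is not meant.

How it is judged:
By the outcome, as a careful person would: the job done as asked, in the order asked, and still so for the second after the job is handed in, with the robot touching nothing.
It also fails if it takes over 54 s, if anything falls off the work surface, if the arm or the gripper's body presses on something with over 40 N, if the wrist force passes 120 N, or if a joint passes its speed limit or range.

## Robot

A 7-joint arm with a two-finger parallel gripper is mounted at the origin on the work surface. World frame = base frame: x ahead of the robot, y to its left, z up, the work surface at z = 0. Lengths are in m, angles in rad, forces in N, time in s.
With the tool pointing down it reaches from about 0.4 to 0.85 m from the base axis. Payload 10.4 kg.
Tool frame: the origin (TCP) lies midway between the tips of the shut fingers; the grasp point (between the pads) lies 19 mm behind it; z points along the fingers, y is the line along which they close (so a half turn about z gives the same grasp; the last joint's range is limited). The gripper opens to 87 mm and grips with 3 to 60 N. Pads are 19 mm wide; open, the fingers measure 117 mm over their backs; the gripper's body (75 mm by 190 mm) begins 51 mm behind the grasp point.
Start: joints at [1.286, 0.332, -0.065, 1.46, 0.022, 1.35, -0.088], TCP at [0.162, -0.604, 0.195] pointing down, gripper open.
Joint ranges: [-2.6, 2.6], [-0.5, 2.12], [-1.47, 1.34], [0.16, 2.42], [-1.27, 4.41], [0.06, 2.06], [-2.6, 2.6]. Speed limits (rad/s): [2.22, 2.22, 2.79, 2.79, 3.14, 3.14, 3.14].

## Interface

Orientations are given as a unit quaternion [x, y, z, w].
In Python, from bench import r gives the robot as it stands.
- The arm moves only by the tool arm_command, never from a script. Its argument "moves" is one flat list of numbers, 4 for each row, row after row: the shift along the tool's x, y, z in cm, then the turn about the tool's z in degrees. A call has 1 to 12 rows; each row shifts and turns the commanded pose from where the row before left it, along the tool's axes as they then stand; what a row does not reach is not made up. A row lasts 1/12 s, in which the tool goes at most 41.7 mm and 7.16 degrees, less where a joint would pass 70% of its speed; a pose out of reach is approached as far as the arm can. A call with a gripper value outside its range is refused whole. "fingers" is the opening in per cent of the stroke, from 0 (shut) to 100 (fully open), set as the call begins (left out, the last holds). The fingers move at their own pace and stop on an object; "squeeze" is the grip in N (left out, the last holds). Time passes only in rows, so rows that do not move let the fingers close. It gives the time, the measured TCP pose, the force, the opening and the grip force at its end, in the units of the state.
- r.read_state(): the state, without advancing time (a new reading comes with each control period).
- r.camera(name): name is "scene" or "top" or "wrist"; returns the picture (384x512x3 uint8, red, green, blue); there is no depth.
- r.camera_info(name): a dict with "fx", "fy", "cx", "cy" (pixels), "origin" and "attitude" of the camera in the world. Camera axes: x right, y up, looking along -z (the intrinsics and any distortion apply to the point x, -y, -z); pixel columns grow to the right and rows downward; lengths in m; the calibration is good to about 2 mm. A picture is of the moment at which its call begins: read the wrist's pose just before it. camera_info takes no time and is no camera call; for the wrist camera it gives the pose at the moment of the call.
- r.close_job(): hands the job in; it is judged then, once.
The state is a dict: "time": time; "joint_positions": joint angles; "joint_vel": joint speeds; "joint_torque": joint torques, N m; "ee_pos": TCP position; "eef_rot": TCP orientation; "ft_force": force on the tool from outside, world axes, zero at the start; "torque": the same for the moment, N m; "width": finger opening in m; "grip_force": force on a finger pad.
Only numpy, scipy, OpenCV 4.12 (cv2) and the standard library are available. Lean on these libraries where they do the work, as an engineer would, in place of code of your own. Each camera call takes 0.05 s, during which the arm holds its last target. There are 200 camera calls.

## Working session

There is one attempt and no reset: what is moved stays moved. The work goes in short steps, Python scripts to look and compute and a tool call to move; the robot and the scene stay as the last step left them, time stands still between calls to the robot, and variables do not carry over. Pictures are saved under pics/ and viewed, at most 10 in all, crops included, and the job is handed in when it is done.

Besides the shell and the picture viewer there is one more tool, called in YAML: its name, and indented under it one key for each argument. arm_command: Moves the arm, as the interface text tells. Its arguments: {"type":"object","properties":{"moves":{"type":"array"},"fingers":{"type":"number"},"squeeze":{"type":"number"}},"required":["moves"]}

```bash
mkdir -p pics; ls; python3 - <<'E'
from bench import r
import cv2,numpy as np
s=r.read_state(); print({k:np.round(v,3) for k,v in s.items()})
for n in ("top","scene"):
    i=r.camera_info(n); print(n,i)
    cv2.imwrite(f"pics/{n}0.png",cv2.resize(r.camera(n)[:,:,::-1],(800,600),interpolation=cv2.INTER_CUBIC))
print(r.camera_info("wrist"))
E
```

```text
pics
{'time': np.float64(0.0), 'joint_positions': array([ 1.286,  0.333, -0.065,  1.461,  0.022,  1.35 , -0.088]), 'joint_vel': array([ 0.001,  0.001,  0.   ,  0.002, -0.   ,  0.   , -0.001]), 'joint_torque': array([-1.0000e-03, -6.2325e+01,  2.4000e-02, -3.8989e+01, -6.1000e-02,
        4.0000e-02,  0.0000e+00]), 'ee_pos': array([ 0.162, -0.603,  0.194]), 'eef_rot': array([ 0.991,  0.131, -0.   , -0.001]), 'ft_force': array([0.63 , 0.935, 0.045]), 'torque': array([ 0.036, -0.022, -0.031]), 'grip_force': np.float64(0.0), 'width': np.float64(0.087)}
top {'fx': 374.7010237038846, 'fy': 374.7010237038846, 'cx': 256.8769780136905, 'cy': 197.19228602733983, 'origin': array([0.48975991, 0.01951512, 1.29629312]), 'attitude': array([ 0.03222295, -0.02746673, -0.70030517,  0.71258679])}
scene {'fx': 360.05677417333123, 'fy': 360.05677417333123, 'cx': 256.19726159398306, 'cy': 191.87904799244262, 'origin': array([ 1.31522988, -0.15292314,  0.70545708]), 'attitude': array([0.33086225, 0.26784206, 0.57363531, 0.6998095 ])}
{'fx': 321.06589704284806, 'fy': 321.06589704284806, 'cx': 258.3418533183714, 'cy': 188.74016216000962, 'origin': array([ 0.24186808, -0.58154076,  0.38309372]), 'attitude': array([-0.12168784,  0.0943715 , -0.60107912,  0.78421297])}
```

View pics/top0.png

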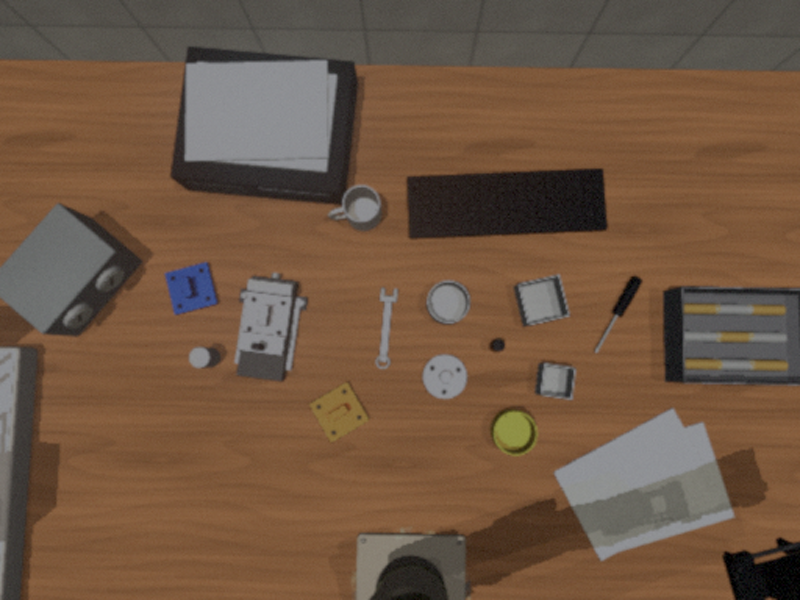

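View pics/scene0.png

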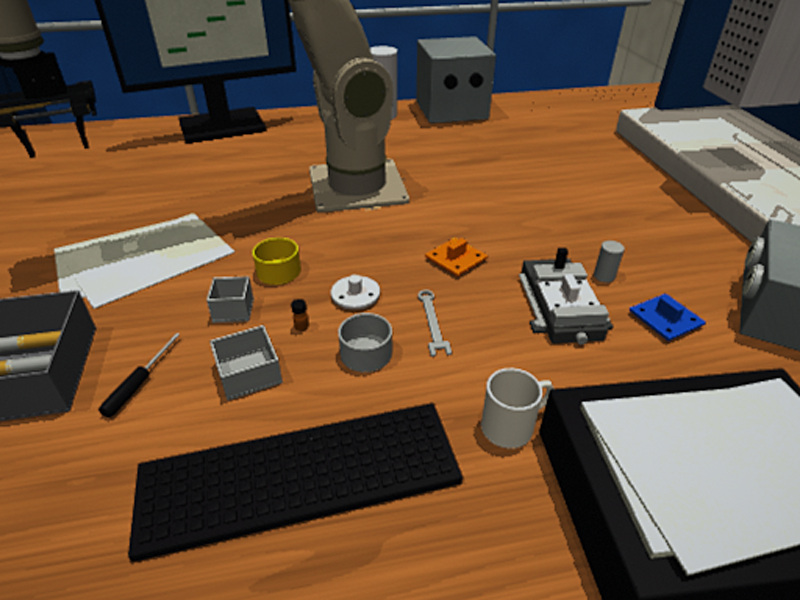

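The scene holds three square lids: grey in the vise (top 265,314), blue (191,288) and orange (340,410). The grey one held in the vise is the one meant. There is a grey round pot (448,302) and a yellow one (515,432); the grey one is meant. The large square pot is at (542,301) and the small one at (556,381). The round lid is at (445,377). I'll confirm this in one enlarged crop.

```bash
cat > h.py <<'E'
from bench import r
import cv2,numpy as np
from scipy.spatial.transform import Rotation as R
def ray(info,u,v):
    d=np.array([(u-info["cx"])/info["fx"],-(v-info["cy"])/info["fy"],-1.])
    return R.from_quat(info["attitude"]).apply(d)
def p2w(info,u,v,z):
    d=ray(info,u,v);o=info["origin"];return (o+d*(z-o[2])/d[2])
def w2p(info,p):
    c=R.from_quat(info["attitude"]).inv().apply(np.asarray(p)-info["origin"])
    return info["cx"]+info["fx"]*c[0]/-c[2], info["cy"]-info["fy"]*c[1]/-c[2]
def tool(p):
    s=r.read_state(); return R.from_quat(s["eef_rot"]).inv().apply(np.asarray(p)-s["ee_pos"])*100
def snap(n,fn,box,k):
    im=r.camera(n)[:,:,::-1]; x0,y0,x1,y1=box
    cv2.imwrite(fn,cv2.resize(im[y0:y1,x0:x1],None,fx=k,fy=k,interpolation=cv2.INTER_CUBIC)); return im
E
python3 - <<'E'
from h import *
snap("top","pics/t1.png",(145,170,375,295),3.47)
print(R.from_quat(r.read_state()["eef_rot"]).as_matrix().round(3))
E
```

```text
[[ 0.966  0.259 -0.   ]
 [ 0.259 -0.966  0.001]
 [-0.    -0.001 -1.   ]]
```

View pics/t1.png

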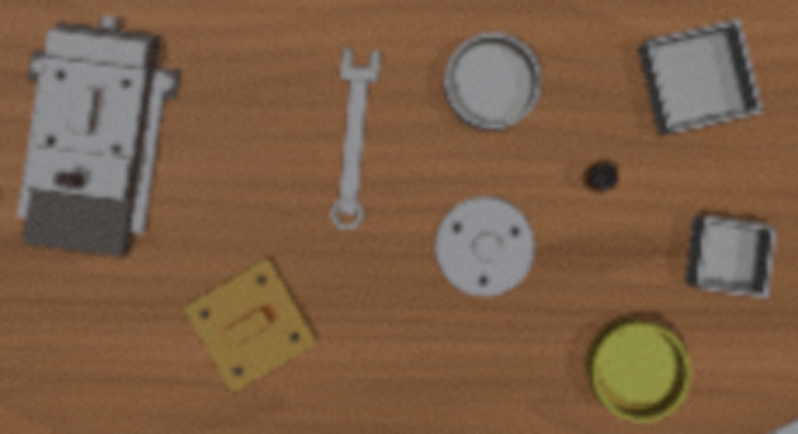

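The crop confirms it. The grey lid with four holes sits in the vise, its handle at (92,111), and the black jaw handle is at (71,179). Square pot corners are at (642,45), (741,22), (762,112) and (663,132). The round pot is at (493,81), the round lid at (485,247) and the small pot at (731,255). Now I'll convert these to world positions.

```bash
python3 - <<'E'
from h import *
i=r.camera_info("top")
f=lambda u,v,z:p2w(i,u/3.47+145,v/3.47+170,z)[:2]
H=np.array([f(*p,.046) for p in [(60,75),(126,83),(116,149),(50,141)]])
d=(H[0]-H[3])+(H[1]-H[2]); print("lid c",H.mean(0).round(4),"yaw",np.degrees(np.arctan2(d[1],d[0])), np.linalg.norm(d)/2)
print("lidhandle",f(94,110,.076),"jaw handle",f(71,179,.1))
P=np.array([f(*p,.055) for p in [(642,45),(741,22),(762,112),(663,132)]])
d=(P[0]-P[3])+(P[1]-P[2]);print("sqpot",P.mean(0),"yaw",np.degrees(np.arctan2(d[1],d[0])),np.linalg.norm(d)/2)
e=(P[1]-P[0])+(P[2]-P[3]);print(np.degrees(np.arctan2(e[1],e[0]))+90,np.linalg.norm(e)/2)
print("rpot",f(493,81,.055),"rlid",f(485,247,.016),f(487,246,.046))
s=r.read_state();M=R.from_quat(s["eef_rot"]).as_matrix();print("tool yaw",np.degrees(np.arctan2(M[1,0],M[0,0])), s["ee_pos"])
E
```

```text
lid c [0.5735 0.3183] yaw -6.50068939856996 0.06441374660746167
lidhandle [0.57343385 0.3055632 ] jaw handle [0.50783553 0.31877718]
sqpot [ 0.61598648 -0.27140799] yaw 13.167447723666976 0.0871250480795877
13.25611389019248 0.09731818729156246
rpot [ 0.60931548 -0.07139774] rlid [ 0.44986349 -0.06820212] [ 0.45178154 -0.06804522]
tool yaw 15.001896551216072 [ 0.16166573 -0.60340366  0.19453949]
```

arm_command:
  moves: [0,0,-1.5,5,0,0,-1.5,5,0,0,-1.5,5,0,0,-1.5,5,2.6,-2.8,0,0,2.6,-2.8,0,0,2.6,-2.8,0,0,2.6,-2.8,0,0,2.6,-2.8,0,0,2.6,-2.8,0,0,2.6,-2.8,0,0,2.6,-2.8,0,0]
  fingers: 60

```text
time: 1.15
ee_pos: [0.3895, -0.3972, 0.2551]
eef_rot: [0.999, -0.044, -0.0, 0.0]
ft_force: [1.2, -1.0, 0.5]
width: 0.0521
grip_force: 0.0
```

```bash
python3 - <<'E'
from h import *
s=r.read_state();M=R.from_quat(s["eef_rot"]).as_matrix();print("tool yaw",np.degrees(np.arctan2(M[1,0],M[0,0])),s["ee_pos"],tool([.48,.32,.22]))
E
```

```text
tool yaw -5.006501807103776 [ 0.38948915 -0.39715293  0.25510918] [  2.75849227 -72.23194332   3.50271578]
```

arm_command:
  moves: [0.4,-4,0,0,0.4,-4,0,0,0.4,-4,0,0,0.4,-4,0,0,0.4,-4,0,0,0.4,-4,0,0,0,-4,0,0,0,-4,0,0,0,-4,0,0,0,-4,0,0,0,-4,0,0,0,-4,0,0]

```text
time: 2.15
ee_pos: [0.4538, 0.0793, 0.2552]
eef_rot: [0.999, -0.044, 0.0, 0.0]
ft_force: [1.9, 0.3, -1.0]
width: 0.0524
grip_force: 0.0
```

arm_command:
  moves: [0,-4,0.5,0,0,-4,0.5,0,0,-4,0.5,0,0,-4,0.5,0,0,-3,0.5,0,0,-1.5,0.5,0,0,0,0,0,0,0,0,0]

```text
time: 2.82
ee_pos: [0.4715, 0.2823, 0.2245]
eef_rot: [0.999, -0.043, -0.001, 0.0]
ft_force: [-0.2, 0.1, 0.3]
width: 0.0524
grip_force: 0.0
```

```bash
python3 - <<'E'
from h import *
i=r.camera_info("wrist"); np.save("w1.npy",i,allow_pickle=True)
snap("wrist","pics/w1.png",(0,0,512,384),1.56)
s=r.read_state();M=R.from_quat(s["eef_rot"]).as_matrix();print("tool yaw",np.degrees(np.arctan2(M[1,0],M[0,0])),s["ee_pos"],i)
E
```

```text
tool yaw -4.996275932258126 [0.47206348 0.28116452 0.22483025] {'fx': 321.06589704284806, 'fy': 321.06589704284806, 'cx': 258.3418533183714, 'cy': 188.74016216000962, 'origin': array([0.55449273, 0.27544123, 0.41299878]), 'attitude': array([ 0.10476249, -0.11395136,  0.7274511 , -0.66847199])}
```

View pics/w1.png

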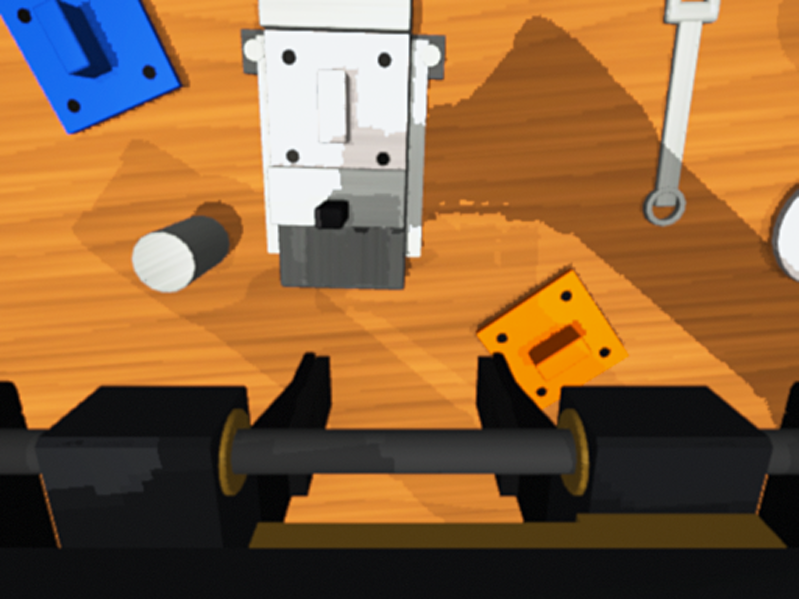

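Wrist view: the grey lid's holes are at (288,58), (384,60), (383,158) and (293,156), and the jaw's black handle is at about (332,213). The blue lid is at left, the orange one at the lower right, and the gas filter at (165,262).

```bash
python3 - <<'E'
from h import *
i=r.camera_info("wrist")
f=lambda u,v,z:p2w(i,u/1.5625,v/1.5625,z)[:2]
H=np.array([f(*p,.046) for p in [(288,58),(384,60),(383,158),(293,156)]])
d=(H[0]-H[3])+(H[1]-H[2]);e=(H[0]-H[1])+(H[3]-H[2]); print("lid c",H.mean(0).round(4),"yaw",np.degrees(np.arctan2(d[1],d[0])),np.degrees(np.arctan2(e[1],e[0]))-90)
a,b=f(267,220,.03),f(279,288,.03)
for p,q,z in [((261,30),(268,167),.046),((407,30),(406,167),.046),((281,289),(404,289),.05),((279,226),(406,228),.058),((263,30),(409,33),.057)]:
    d=f(*q,z)-f(*p,z); print(f(*p,z),f(*q,z),np.degrees(np.arctan2(d[1],d[0])), np.linalg.norm(d))
im=cv2.imread("pics/w1.png")[190:240,300:365]
g=cv2.cvtColor(cv2.resize(im,(13*2,10*2)),cv2.COLOR_BGR2GRAY);print(g)
# predicted handle-top outlines
for name,c in (("jaw",(.507,.325)),):
    pass
E
```

```text
lid c [0.5751 0.3184] yaw -6.019732386811589 -6.103979115883149
[0.62802542 0.36199784] [0.54109446 0.37213897] 173.34610366630253 0.08752047200514447
[0.61975372 0.26631784] [0.53263376 0.27439171] 174.70521562672656 0.08749328398050096
[0.45162159 0.37636974] [0.4435739  0.28351123] -94.95322725377298 0.09320658767944147
[0.50049916 0.36800659] [0.49126078 0.27797123] -95.85852731177488 0.09050809255382102
[0.62572552 0.35810121] [0.61598502 0.26542811] -96.00010444054875 0.09318358489502086
[[244 244 244 244 244 244 244 244 244 244 244 246 236 173 167 168 167 165
  166 167 166 167 166 166 167 167]
 [244 244 244 244 244 244 244 244 244 244 245 247 204 161 154 151 153 152
  151 153 154 165 166 165 165 164]
 [244 244 244 244 243 243 244 243 244 245 249 192 152 144 140 138 138 138
  137 135 135 141 143 142 141 142]
 [244 244 244 243 243 243 243 243 247 249 222 114 109 113 113 113 112 116
  129 133 134 133 132 132 132 132]
 [244 244 243 243 243 243 245 248 245 158  72  25  33  34  34  33  33  37
   51  97 134 132 133 132 132 131]
 [243 244 243 244 244 244 248 240 137  29   3   4   6   
[... 879 characters left out ...]
16   8  35
   97 109 111 128 130 130 128 128]
 [139 141 138 138 137 115  48  44  29  11  12  13  13  12  11  11  14  65
  108 104 100  96  97  99 100 103]
 [103 101  88  82  87  88  74  50  42  43  43  43  43  40  38  39  57  83
   90  88  85  65  41  41  41  43]
 [106 106  87  81  85  87  87  81  81  85  86  84  85  87  88  88  90  90
   86  82  84  75  47  41  40  35]
 [106 106  88  80  84  85  86  85  84  84  85  83  82  86  89  91  89  88
   84  82  83  83  77  76  74  62]
 [106 103  90  82  84  86  87  85  83  84  84  82  82  84  84  85  83  83
   81  80  81  83  81  81  81  77]
 [106 103  91  81  83  85  87  85  82  85  83  82  82  83  82  81  82  82
   82  81  82  81  82  81  79  77]]
```

```bash
python3 - <<'E'
from h import *
i=r.camera_info("wrist")
j=p2w(i,328/1.5625,217/1.5625,.1);print("jaw",j, "vise-frame offset from lid",R.from_euler('z',6,True).apply(j-[.5751,.3184,.1])*1000)
print(tool([j[0],j[1],.068]))
E
```

```text
jaw [0.50988068 0.32551464 0.1       ] vise-frame offset from lid [-6.56057290e+01  2.58391904e-01  2.77555756e-14]
[ 3.39164438 -4.75600049 15.67817631]
```

arm_command:
  moves: [1.7,-2.4,2,1,1.7,-2.4,3,0,0,0,3.5,0,0,0,3,0,0,0,2,0,0,0,1.2,0,0,0,0.9,0,0,0,0,0,0,0,0,0]

```text
time: 3.62
ee_pos: [0.5111, 0.3257, 0.0705]
eef_rot: [0.999, -0.053, 0.001, -0.0]
ft_force: [-0.6, 0.5, 0.5]
width: 0.0522
grip_force: 0.0
```

```bash
python3 - <<'E'
from h import *
print(tool([.5099,.3255,.068]))
E
```

```text
[-0.11724603  0.03494764  0.24816106]
```

arm_command:
  moves: [0,0,0,0,0,0,0,0,0,0,0,0,0,0,0,0,0,0,0,0,0,0,0,0]
  fingers: 0
  squeeze: 25

```text
time: 4.12
ee_pos: [0.5105, 0.3259, 0.0695]
eef_rot: [0.999, -0.052, 0.0, -0.0]
ft_force: [-1.0, 0.1, 0.3]
width: 0.0203
grip_force: 0.0
```

Fingers are still closing; one more pause, then pull.

arm_command:
  moves: [0,0,0,0,0,0,0,0,0,0,0,0]

```text
time: 4.37
ee_pos: [0.5105, 0.3265, 0.0695]
eef_rot: [0.999, -0.052, 0.0, -0.0]
ft_force: [1.8, 2.9, -1.5]
width: 0.0168
grip_force: 25.0
```

arm_command:
  moves: [-0.2,0,0,0,-0.4,0,0,0,-0.5,0,0,0,-0.5,0,0,0,-0.5,0,0,0,-0.5,0,0,0,-0.5,0,0,0,-0.5,0,0,0,-0.4,0,0,0,-0.2,0,0,0,0,0,0,0]

```text
time: 5.28
ee_pos: [0.4683, 0.3313, 0.0695]
eef_rot: [0.999, -0.052, 0.0, -0.001]
ft_force: [0.2, 4.6, -2.4]
width: 0.0169
grip_force: 25.0
```

arm_command:
  moves: [0,0,0,0,0,0,0,0,0,0,0,0,0,0,0,0,0,0,-1.5,0,0,0,-3,0,0,0,-3,0,0,0,-2,0,0,0,-0.5,0,0,0,0,0,0,0,0,0]
  fingers: 60

```text
time: 6.2
ee_pos: [0.4685, 0.3298, 0.1685]
eef_rot: [0.999, -0.053, -0.0, 0.0]
ft_force: [0.4, -0.4, -0.7]
width: 0.0523
grip_force: 0.0
```

```bash
python3 - <<'E'
from h import *
i=r.camera_info("wrist"); np.save("w2.npy",i,allow_pickle=True)
im=snap("wrist","pics/w2.png",(100,0,400,225),2.66)
print(r.read_state()["ee_pos"],r.read_state()["width"])
for p in ([.5751,.3184,.046],): print(w2p(i,p))
E
```

```text
[0.46820137 0.32964399 0.16798146] 0.05199142472512499
(np.float64(258.7225434287968), np.float64(57.844661911126934))
```

View pics/w2.png

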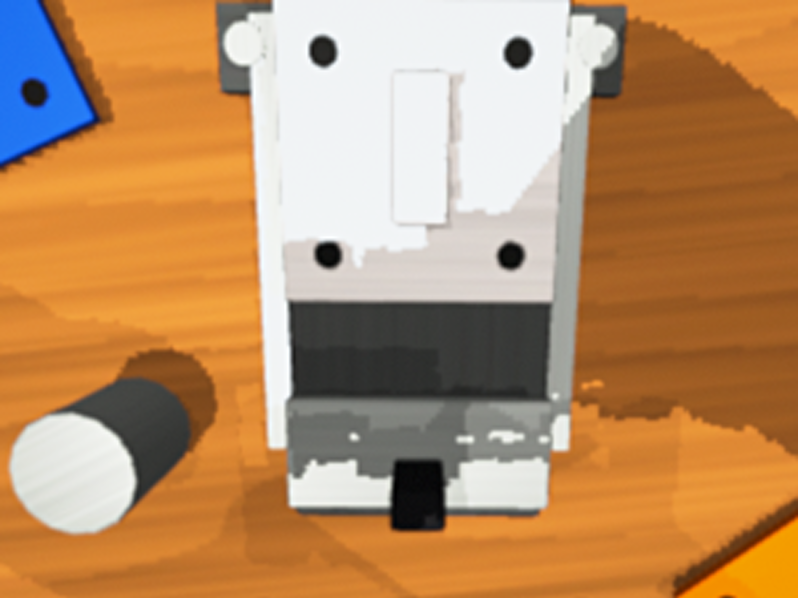

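The jaw is open and the lid is free, with a bed gap at rows 300–398. The lid's handle top spans (393–447, 70–222).

```bash
python3 - <<'E'
from h import *
i=np.load("w2.npy",allow_pickle=True).item()
f=lambda u,v,z:p2w(i,100+u/2.66,v/2.66,z)
H=np.array([f(*p,.046)[:2] for p in [(323,51),(518,52),(511,255),(328,255)]])
d=(H[0]-H[3])+(H[1]-H[2]);e=(H[0]-H[1])+(H[3]-H[2]); print("lid c",H.mean(0).round(4),"yaw",np.degrees(np.arctan2(d[1],d[0])),np.degrees(np.arctan2(e[1],e[0]))-90)
h=np.mean([f(*p,.076) for p in [(393,70),(447,70),(447,222),(393,222)]],axis=0);print("handle",h, tool([h[0],h[1],.051]))
E
```

```text
lid c [0.5743 0.3192] yaw -6.30685077098433 -6.103010608243352
handle [0.57453928 0.31919259 0.076     ] [10.70051961 -0.09157589 11.68361873]
```

arm_command:
  moves: [2.5,0,0,0,3.2,0,0,0,3,-0.1,1,0,2,0,2,0,0,0,2.5,0,0,0,2.5,0,0,0,1.8,0,0,0,1,0,0,0,0.6,0,0,0,0.2,0,0,0,0,0,0,0,0,0]

```text
time: 7.25
ee_pos: [0.5757, 0.3205, 0.0544]
eef_rot: [0.999, -0.052, 0.001, -0.0]
ft_force: [0.7, 0.4, 1.0]
width: 0.0523
grip_force: 0.0
```

arm_command:
  moves: [0,0,0,0,0,0,0,0,0,0,0,0,0,0,0,0,0,0,0,0,0,0,0,0,0,0,0,0,0,0,0,0,0,0,0,0]
  fingers: 0
  squeeze: 40

```text
time: 8.0
ee_pos: [0.5751, 0.3201, 0.0533]
eef_rot: [0.999, -0.052, -0.0, 0.0]
ft_force: [0.2, -1.0, 0.5]
width: 0.0035
grip_force: 0.0
```

```bash
python3 - <<'E'
from h import *
snap("wrist","pics/w3.png",(0,0,512,384),1.5)
s=r.read_state();print(s["width"],s["grip_force"],s["ee_pos"]); i=r.camera_info("wrist"); print(np.array(w2p(i,[.575,.3195,.076]))*1.5)
E
```

```text
0.0021397431465806373 0.0 [0.57515456 0.32011643 0.05334507]
[389.65908845 358.18991202]
```

View pics/w3.png

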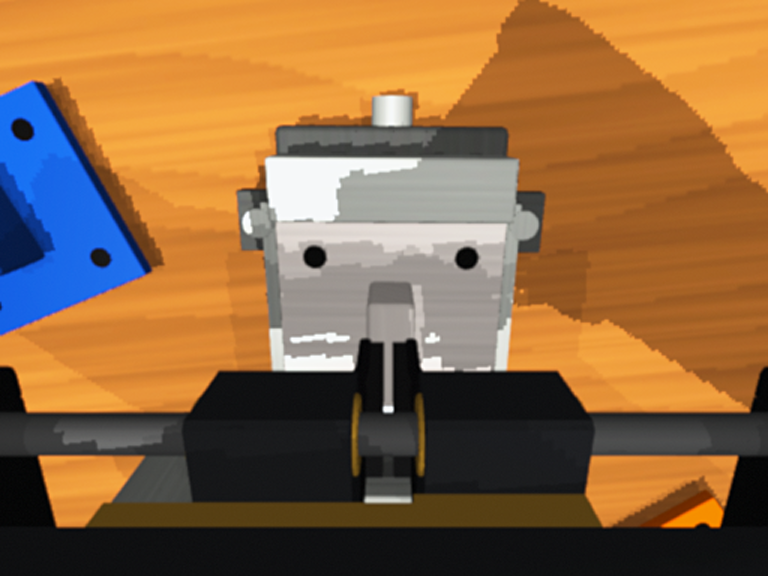

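The handle's far end shows at (392,283–303). The shut fingers at (388,340–410) seem to lie above or beside it rather than around it. I'll check this by projection.

```bash
python3 - <<'E'
from h import *
i=r.camera_info("wrist"); s=r.read_state()
P=lambda p:(np.array(w2p(i,p))*1.5).round(0)
M=R.from_quat(s["eef_rot"]); c=np.array([.5745,.3192,0]);V=R.from_euler('z',-6.2,True)
print("tcp",P(s["ee_pos"]),"tip corner +x",P(s["ee_pos"]+M.apply([.0095,0,0])), "grasp pt",P(s["ee_pos"]+M.apply([.0095,0,-.019])))
for z in(.046,.061,.076): print(z,[P(c+V.apply([x,y,z])) for x,y in((22e-3,9e-3),(22e-3,-9e-3),(-22e-3,9e-3))])
print("holes/edge",[P(c+V.apply([x,y,.046])) for x,y in((48e-3,48e-3),(48e-3,-48e-3),(.032,.032),(.032,-.032))])
print("fixed jaw top inner",P(c+V.apply([.0485,.048,.057])))
E
```

```text
tcp [388. 334.] tip corner +x [388. 313.] grasp pt [388. 331.]
0.046 [array([369., 281.]), array([412., 281.]), array([370., 373.])]
0.061 [array([368., 292.]), array([413., 292.]), array([369., 390.])]
0.076 [array([366., 305.]), array([415., 305.]), array([367., 410.])]
holes/edge [array([274., 220.]), array([508., 221.]), array([314., 258.]), array([467., 258.])]
fixed jaw top inner [267. 223.]
```

The lid model fits the picture exactly, but the fingertips appear around row 340. That puts them roughly 25 mm higher than the reported TCP, above the handle top. I'll open, go lower in small steps while watching the force, and close again.

arm_command:
  moves: [0,0,0,0,0,0,0,0,0,0,0,0,0,0,0,0,0,0,0,0,0,0,0,0,0,0,0,0,0,0,0.3,0,0,0,0.3,0,0,0,0.3,0,0,0,0,0]
  fingers: 45

```text
time: 8.97
ee_pos: [0.5747, 0.3198, 0.0434]
eef_rot: [0.999, -0.052, -0.001, 0.0]
ft_force: [0.1, -0.7, -0.2]
width: 0.0391
grip_force: 0.0
```

```bash
python3 - <<'E'
from h import *
im=snap("wrist","pics/w4.png",(160,150,352,294),4)
s=r.read_state();print(s["width"],s["ft_force"],s["ee_pos"])
E
```

```text
0.03912763032525927 [-0.66019893 -0.53451281  0.49757913] [0.57484609 0.31992446 0.04375481]
```

View pics/w4.png

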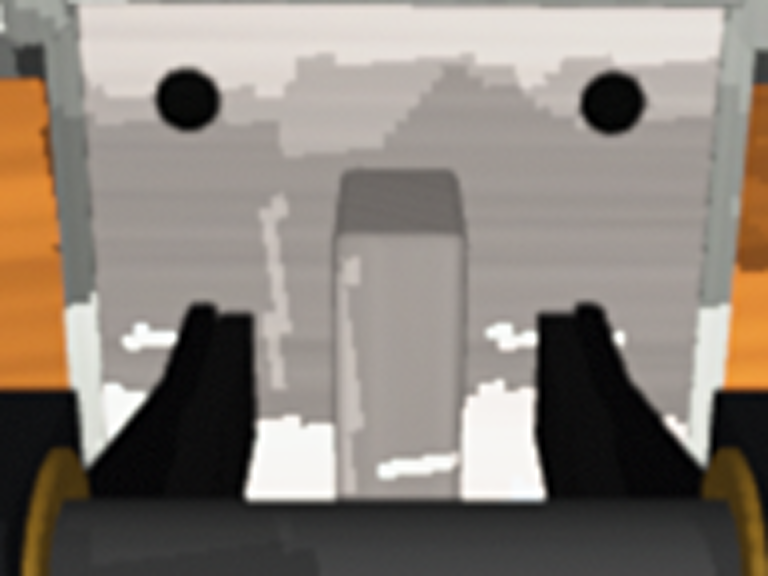

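```bash
python3 - <<'E'
from h import *
i=r.camera_info("wrist"); s=r.read_state(); M=R.from_quat(s["eef_rot"])
a=ray(i,250/4+160,314/4+150);b=ray(i,538/4+160,314/4+150)
for w in(.0385,.0395,.0405):
    k=w/np.linalg.norm(a-b); p=i["origin"]+k*(a+b)/2; print(w,M.inv().apply(p-s["ee_pos"])*1000,p[2])
E
```

```text
0.0385 [ 10.47398349  -0.0868477  -31.57345866] 0.07532059456692047
0.0395 [  8.59074314  -0.08348712 -27.49384545] 0.07124235268656048
0.0405 [  6.70750279  -0.08012654 -23.41423223] 0.0671641108062005
```

The tips sit about 28 mm behind the reported TCP, so now at about z=0.072. I'll go down another 18 mm gently, then close.

arm_command:
  moves: [0,0,0.4,0,0,0,0.4,0,0,0,0.3,0,0,0,0.2,0,0,0,0,0]

```text
time: 9.43
ee_pos: [0.5748, 0.3199, 0.0306]
eef_rot: [0.999, -0.052, -0.0, 0.0]
ft_force: [-0.3, 0.5, -0.2]
width: 0.0392
grip_force: 0.0
```

arm_command:
  moves: [0,0,0.2,0,0,0,0.2,0,0,0,0.1,0,0,0,0,0]

```text
time: 9.77
ee_pos: [0.5751, 0.3201, 0.0261]
eef_rot: [0.999, -0.052, -0.0, 0.0]
ft_force: [0.2, -0.1, 0.3]
width: 0.0394
grip_force: 0.0
```

arm_command:
  moves: [0,0,0,0,0,0,0,0,0,0,0,0,0,0,0,0,0,0,0,0,0,0,0,0]
  fingers: 0
  squeeze: 40

```text
time: 10.27
ee_pos: [0.5753, 0.32, 0.0265]
eef_rot: [0.999, -0.052, 0.0, 0.0]
ft_force: [-0.4, -1.4, 1.1]
width: 0.0179
grip_force: 40.0
```

arm_command:
  moves: [0,0,-0.3,0,0,0,-0.7,0,0,0,-1,0,0,0,-1,0,0,0,-1,0]

```text
time: 10.68
ee_pos: [0.5753, 0.3204, 0.0678]
eef_rot: [0.999, -0.052, 0.0, -0.0]
ft_force: [-0.1, -0.5, -3.8]
width: 0.0174
grip_force: 40.0
```

```bash
python3 - <<'E'
from h import *
s=r.read_state();print(s["ft_force"],s["width"],tool([.50,-.29,.20]), "after -19.3 turn:",R.from_euler('z',19.3,True).apply(tool([.5,-.29,.2])))
E
```

```text
[-0.06650245 -0.51490481 -3.77816465] 0.017445024209410808 [ -1.10854015  61.48553905 -13.24447505] after -19.3 turn: [-21.36809685  57.66372179 -13.24447505]
```

arm_command:
  moves: [0,0,-2.5,0,0,0,-3,-3.3,0,0,-3,-4,0,0,-2.7,-4,0,0,-1.5,-4,0,0,-0.5,-4,-0.5,1.5,0,0,-1,2.8,0,0,-1.3,3.5,0,0,-1.3,3.5,0,0,-1.3,3.5,0,0,-1.3,3.5,0,0]

```text
time: 11.68
ee_pos: [0.5516, 0.1252, 0.1994]
eef_rot: [0.993, 0.116, 0.001, 0.0]
ft_force: [1.3, -0.7, -3.6]
width: 0.0179
grip_force: 40.0
```

arm_command:
  moves: [-1.3,3.5,0,0,-1.3,3.5,0,0,-1.3,3.5,0,0,-1.3,3.5,0,0,-1.3,3.5,0,0,-1.3,3.5,0,0,-1.3,3.5,0,0,-1.3,3.5,0,0,-1.3,3.5,0,0,-1.2,3.2,0,0,-0.8,2.1,0,0,-0.3,1,0,0]

```text
time: 12.68
ee_pos: [0.5014, -0.2777, 0.1992]
eef_rot: [0.994, 0.114, -0.0, 0.001]
ft_force: [0.0, -0.2, -3.5]
width: 0.0179
grip_force: 40.0
```

arm_command:
  moves: [0,0,0,0,0,0,0,0,0,0,0,0]

```text
time: 12.93
ee_pos: [0.5035, -0.2714, 0.1989]
eef_rot: [0.993, 0.117, 0.0, -0.0]
ft_force: [-0.3, -0.1, -3.7]
width: 0.0177
grip_force: 40.0
```

```bash
python3 - <<'E'
from h import *
i=r.camera_info("wrist"); np.save("w5.npy",i,allow_pickle=True)
im=r.camera("wrist")[:,:,::-1]; cv2.imwrite("pics/w5raw.png",im)
cv2.imwrite("pics/w5.png",cv2.resize(im,(800,600),interpolation=cv2.INTER_CUBIC))
s=r.read_state();M=R.from_quat(s["eef_rot"]).as_matrix();print(np.degrees(np.arctan2(M[1,0],M[0,0])),s["ee_pos"],s["width"])
E
```

```text
13.45843880947813 [ 0.50351425 -0.27136574  0.1988734 ] 0.017719638902905687
```

View pics/w5.png

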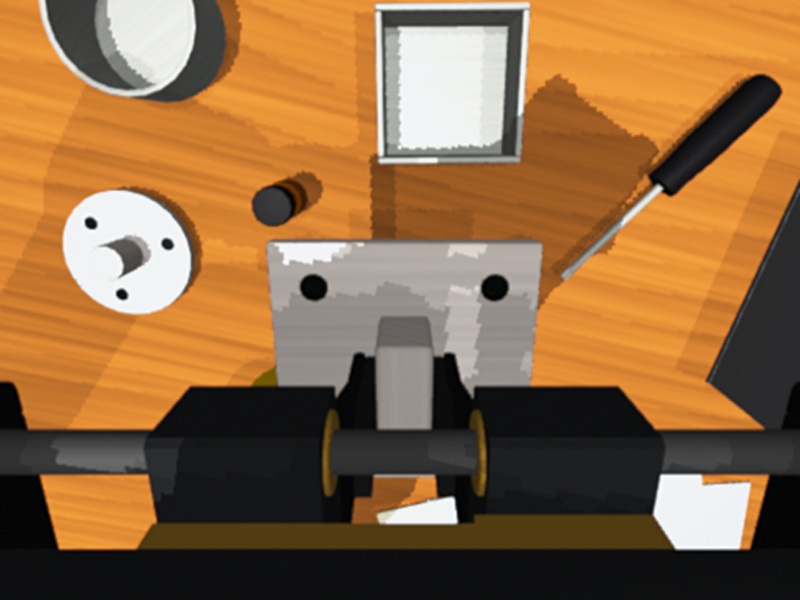

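The square pot's rim corners are at (376,4), (529,3), (521,161) and (378,162). The held lid's far corners are at (268,241) and (541,241), its holes at (314,288) and (495,288). The round lid is at (127,251), its knob top at about (110,264).

```bash
python3 - <<'E'
from h import *
i=np.load("w5.npy",allow_pickle=True).item(); s=r.read_state()
f=lambda u,v,z:p2w(i,u/1.5625,v/1.5625,z)
P=np.array([f(*p,.055)[:2] for p in [(376,4),(529,3),(521,161.5),(378,162.5)]])
d=(P[0]-P[3])+(P[1]-P[2]);e=(P[0]-P[1])+(P[3]-P[2])
ang=lambda d:np.degrees(np.arctan2(d[1],d[0]))
c=P.mean(0);print("pot",c,ang(d),ang(e)-90,[np.linalg.norm(P[k]-P[k-1]).round(4) for k in range(4)])
zt=s["ee_pos"][2]+.0195
A,B=f(268,241,zt),f(541,241,zt);h1,h2=f(314,288,zt),f(495,288,zt)
M=R.from_quat(s["eef_rot"]);T=lambda p:M.inv().apply(p-s["ee_pos"])*1000
print("lid corners in tool",T(A),T(B),T(h1),T(h2),"lid yaw",ang((A-B)[:2])-90,ang((h1-h2)[:2])-90)
print(tool([c[0],c[1],.0435]))
E
```

```text
pot [ 0.61862696 -0.27298355] 13.955914220800915 13.845425099836177 [np.float64(0.0901), np.float64(0.0898), np.float64(0.09), np.float64(0.0917)]
lid corners in tool [ 48.3798309  -46.98319111 -19.45474753] [ 48.44330846  46.50109012 -19.47290595] [ 31.57061663 -32.12931348 -19.47018588] [ 31.61855998  31.6921804  -19.48257916] lid yaw 13.497343712283168 13.501479983303952
[11.14590767  2.83949816 15.54511052]
```

arm_command:
  moves: [1.5,0.4,0,-0.4,3,0.8,0,0,3,0.8,0.5,0,2.4,0.6,1.5,0,1.2,0.2,2.5,0,0,0,2.5,0,0,0,2.5,0,0,0,2,0,0,0,1,0,0,0,0.4,0,0,0,0,0,0,0,0,0]

```text
time: 13.98
ee_pos: [0.6182, -0.2743, 0.071]
eef_rot: [0.993, 0.119, 0.001, 0.0]
ft_force: [-0.0, 0.3, -2.7]
width: 0.0172
grip_force: 40.0
```

```bash
python3 - <<'E'
from h import *
print(tool([.6186,-.2730,.0435]))
i=r.camera_info("scene"); u,v=map(int,w2p(i,[.6186,-.273,.06])); print(u,v)
snap("scene","pics/s6.png",(u-50,v-40,u+50,v+35),7)
E
```

```text
[ 0.0695417  -0.11697774  2.74548974]
154 221
```

View pics/s6.png

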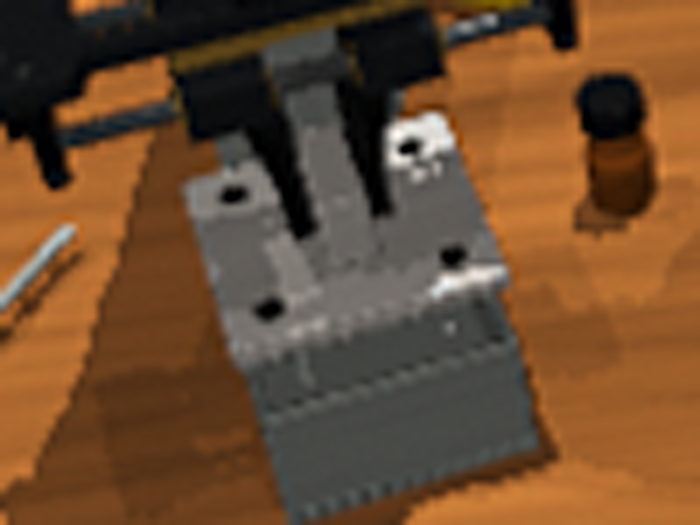

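The lid hovers squarely over the pot, about 20 mm above the rim, aligned with its sides. I'll lower it gently.

arm_command:
  moves: [0.1,-0.1,0.4,0,0,0,0.4,0,0,0,0.4,0,0,0,0.3,0,0,0,0.3,0,0,0,0.2,0,0,0,0,0]

```text
time: 14.62
ee_pos: [0.6176, -0.2732, 0.0487]
eef_rot: [0.993, 0.119, -0.0, -0.0]
ft_force: [0.6, 0.8, -3.3]
width: 0.0176
grip_force: 40.0
```

arm_command:
  moves: [0,0,0.15,0,0,0,0.15,0,0,0,0,0]

```text
time: 14.87
ee_pos: [0.6179, -0.2733, 0.0462]
eef_rot: [0.993, 0.119, -0.0, -0.0]
ft_force: [0.6, -0.9, -3.8]
width: 0.0178
grip_force: 40.0
```

arm_command:
  moves: [0,0,0.1,0,0,0,0.1,0,0,0,0.05,0,0,0,0,0]

```text
time: 15.2
ee_pos: [0.6179, -0.2732, 0.0437]
eef_rot: [0.993, 0.119, -0.0, 0.0]
ft_force: [-0.0, 0.1, -3.6]
width: 0.0176
grip_force: 40.0
```

arm_command:
  moves: [0,0,0.1,0,0,0,0.05,0,0,0,0,0]

```text
time: 15.45
ee_pos: [0.6181, -0.2733, 0.0435]
eef_rot: [0.993, 0.119, 0.0, 0.0]
ft_force: [-3.5, 1.3, 5.7]
width: 0.0176
grip_force: 40.0
```

arm_command:
  moves: [0,0,0,0,0,0,0,0,0,0,0,0,0,0,0,0,0,0,0,0,0,0,-0.5,0,0,0,-1.5,0,0,0,-3,0,0,0,-3.5,0,0,0,-3,0,0,0,-1.5,0,0,0,0,0]
  fingers: 60

```text
time: 16.45
ee_pos: [0.6201, -0.2737, 0.1778]
eef_rot: [0.993, 0.119, 0.003, 0.002]
ft_force: [-0.1, -0.0, 0.2]
width: 0.0523
grip_force: 0.0
```

```bash
python3 - <<'E'
from h import *
i=np.load("w5.npy",allow_pickle=True).item()
f=lambda u,v,z:p2w(i,u/1.5625,v/1.5625,z)
im=cv2.imread("pics/w5raw.png");hsv=cv2.cvtColor(im,cv2.COLOR_BGR2HSV)
m=(hsv[:,:,1]<60).astype(np.uint8)*255; m[:,140:]=0; m[:115]=0;m[210:]=0
cs=max(cv2.findContours(m,0,2)[0],key=cv2.contourArea)
w=np.array([f(p[0][0]*1.5625,p[0][1]*1.5625,.016)[:2] for p in cs],np.float32)
print("rlid plate",cv2.minEnclosingCircle(w),cv2.fitEllipse(w)); k=f(110,264,.046); print("knob",k)
print(tool([.31,-.07,.16]))
# round lid / pot in top view, square lid seated?
i=r.camera_info("top"); im=r.camera("top")[:,:,::-1]; cv2.imwrite("pics/t7raw.png",im); np.save("t7.npy",i,allow_pickle=True)
s=r.read_state();print(s["ee_pos"],s["width"])
E
```

```text
rlid plate ((0.45263606309890747, -0.0679674819111824), 0.04914715513586998) ((0.45234447717666626, -0.06792702525854111), (0.09468914568424225, 0.09692354500293732), 36.98100662231445)
knob [ 0.45225257 -0.07124102  0.046     ]
[-25.31438378 -27.14468168   1.50880801]
[ 0.61911862 -0.27348654  0.17499707] 0.052087618871714945
```

arm_command:
  moves: [-0.7,-1.5,0,0,-1.4,-3,0,0,-1.6,-3.5,0,0,-1.6,-3.5,0,0,-1.6,-3.5,0,0,-1.6,-3.5,0,0,-1.5,-3,0.5,0,-1,-2,1.5,0,-0.2,-0.5,2.5,0,0,0,3,0,0,0,2.5,0,0,0,1.5,0]

```text
time: 17.5
ee_pos: [0.4499, -0.0663, 0.0541]
eef_rot: [0.993, 0.119, -0.002, -0.001]
ft_force: [0.2, -0.2, -0.6]
width: 0.0523
grip_force: 0.0
```

```bash
python3 - <<'E'
from h import *
s=r.read_state();print(s["ee_pos"],s["joint_vel"].round(2),tool([.4525,-.068,.0]))
E
```

```text
[ 0.44987163 -0.06629679  0.05405298] [-0.06  0.26  0.02  0.14  0.19 -0.35 -0.16] [0.23480142 0.23622484 5.40410996]
```

arm_command:
  moves: [0.2,0.2,0.8,0,0,0,1.2,0,0,0,1,0,0,0,0.8,0,0,0,0.6,0,0,0,0.4,0,0,0,0,0,0,0,0,0]

```text
time: 18.17
ee_pos: [0.4549, -0.0681, 0.0095]
eef_rot: [0.993, 0.119, 0.0, 0.0]
ft_force: [-0.0, -0.4, -0.0]
width: 0.0526
grip_force: 0.0
```

```bash
python3 - <<'E'
from h import *
s=r.read_state();print(s["ee_pos"],s["ft_force"],tool([.4525,-.068,.0]))
E
```

```text
[ 0.45487503 -0.06806676  0.00954402] [-0.02745384 -0.4423052  -0.03636296] [-0.22929437 -0.06283514  0.95436392]
```

arm_command:
  moves: [-0.2,0,0.3,0,0,0,0.3,0,0,0,0.2,0,0,0,0,0,0,0,0,0]

```text
time: 18.58
ee_pos: [0.4528, -0.0686, 0.0013]
eef_rot: [0.993, 0.119, -0.0, 0.0]
ft_force: [-0.3, -0.1, 0.4]
width: 0.052
grip_force: 0.0
```

arm_command:
  moves: [0,0,0,0,0,0,0,0,0,0,0,0,0,0,0,0,0,0,0,0,0,0,0,0]
  fingers: 0
  squeeze: 40

```text
time: 19.08
ee_pos: [0.4528, -0.0685, 0.0014]
eef_rot: [0.993, 0.119, 0.0, 0.0]
ft_force: [-0.1, 0.7, 0.2]
width: 0.0251
grip_force: 40.0
```

arm_command:
  moves: [0,0,-0.3,0,0,0,-0.8,0,0,0,-1.5,0,0,0,-2.5,0,0.5,0.7,-3,0,1,1.1,-3,0,1,1.1,-3,0,0.5,0.7,-3,0,0,0,-2,0,0,0,-0.9,0,0,0,0,0,0,0,0,0]

```text
time: 20.08
ee_pos: [0.4899, -0.0962, 0.2007]
eef_rot: [0.993, 0.119, -0.0, 0.0]
ft_force: [-0.2, -0.3, -2.3]
width: 0.025
grip_force: 40.0
```

```bash
python3 - <<'E'
from h import *
i=r.camera_info("wrist"); np.save("w8.npy",i,allow_pickle=True)
im=r.camera("wrist")[:,:,::-1]; cv2.imwrite("pics/w8raw.png",im)
s=r.read_state(); print(s["ee_pos"],s["ft_force"],s["width"])
cv2.imwrite("pics/w8.png",cv2.resize(im,(800,600),interpolation=cv2.INTER_CUBIC))
E
```

```text
[ 0.48948473 -0.09616542  0.20001771] [-0.39660516  1.18109435 -2.94240964] 0.024875062148102502
```

View pics/w8.png

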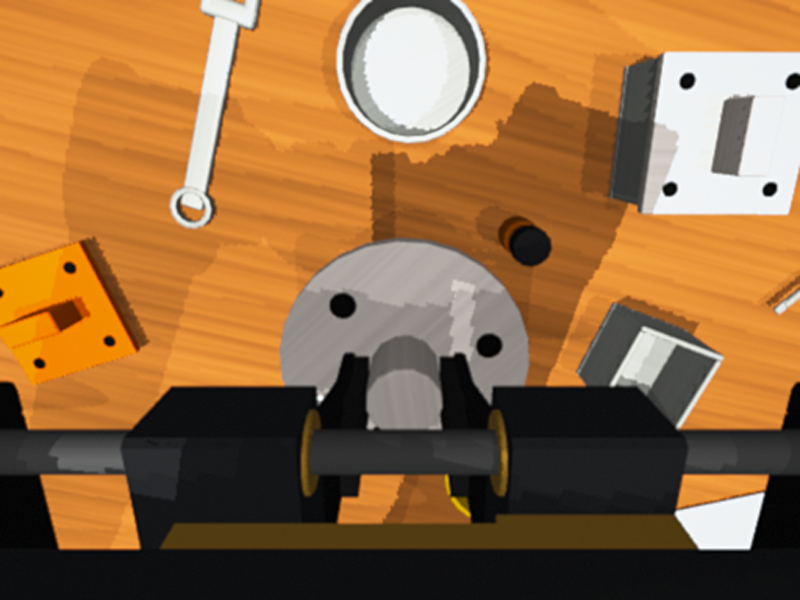

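The round pot's rim spans columns 337–487 with its bottom at (410,142). The held round lid spans 280–528 with its top at row 240. The square lid sits flat on its pot at right. I'll fit circles to the pot and the held lid.

```bash
python3 - <<'E'
from h import *
from scipy.optimize import least_squares
i=np.load("w8.npy",allow_pickle=True).item(); s=r.read_state()
im=cv2.imread("pics/w8raw.png");hsv=cv2.cvtColor(im,cv2.COLOR_BGR2HSV)
def fit(box,z,R0):
    x0,y0,x1,y1=box; m=np.zeros(im.shape[:2],np.uint8)
    m[y0:y1,x0:x1]=(hsv[y0:y1,x0:x1,1]<90)*255
    m=cv2.morphologyEx(m,cv2.MORPH_OPEN,np.ones((3,3)))
    c=max(cv2.findContours(m,0,1)[0],key=cv2.contourArea)[:,0]
    c=c[(c[:,1]>y0+1)&(c[:,1]<y1-2)&(c[:,0]>x0+1)&(c[:,0]<x1-2)]
    c=cv2.convexHull(c)[:,0]
    w=np.array([p2w(i,*p,z)[:2] for p in c])
    q=least_squares(lambda q:np.hypot(*(w-q[:2]).T)-q[2],[*w.mean(0),R0],loss="soft_l1",f_scale=.001).x
    return q,len(c)
p,n=fit((205,0,325,96),.055,.046);print("pot",p,n)
l,n=fit((170,145,350,225),s["ee_pos"][2]+.0146,.048);print("lid",l,n,"lid-tcp",(l[:2]-s["ee_pos"][:2])*1000)
print("tool shift to pot (TCP)",tool([p[0],p[1],.0484]))
E
```

```text
pot [ 0.61117522 -0.07008035  0.04562643] 37
lid [ 0.49133793 -0.09540569  0.04670832] 33 lid-tcp [1.85319418 0.7597305 ]
tool shift to pot (TCP) [12.46844912  0.36147028 15.13857527]
```

arm_command:
  moves: [1.5,0,0,0,3,0.1,0,0,3.4,0.1,0.5,0,3,0.1,1.5,0,1.5,0.1,2.5,0,0,0,2.5,0,0,0,2.5,0,0,0,2,0,0,0,1,0,0,0,0.4,0,0,0,0,0,0,0,0,0]

```text
time: 21.13
ee_pos: [0.6123, -0.0708, 0.0732]
eef_rot: [0.993, 0.119, 0.0, 0.0]
ft_force: [-0.8, 0.1, -2.5]
width: 0.0249
grip_force: 40.0
```

```bash
python3 - <<'E'
from h import *
print(tool([.6112-.0005,-.0701,.0484]))
E
```

```text
[-0.13536283 -0.11031752  2.47532157]
```

arm_command:
  moves: [-0.1,-0.1,0.4,0,0,0,0.4,0,0,0,0.4,0,0,0,0.3,0,0,0,0.2,0,0,0,0.15,0,0,0,0,0]

```text
time: 21.72
ee_pos: [0.6105, -0.0702, 0.0535]
eef_rot: [0.993, 0.119, -0.0, -0.0]
ft_force: [-0.8, -0.9, -2.6]
width: 0.0247
grip_force: 40.0
```

arm_command:
  moves: [0,0,0.15,0,0,0,0.15,0,0,0,0,0]

```text
time: 21.97
ee_pos: [0.6106, -0.0702, 0.0506]
eef_rot: [0.993, 0.119, -0.0, -0.0]
ft_force: [0.2, 0.9, -2.1]
width: 0.0251
grip_force: 40.0
```

arm_command:
  moves: [0,0,0.1,0,0,0,0.1,0,0,0,0.05,0,0,0,0,0]

```text
time: 22.3
ee_pos: [0.6107, -0.0703, 0.0485]
eef_rot: [0.993, 0.119, 0.0, 0.0]
ft_force: [-0.3, -1.3, -0.9]
width: 0.0253
grip_force: 40.0
```

arm_command:
  moves: [0,0,0.1,0,0,0,0,0]

```text
time: 22.47
ee_pos: [0.6107, -0.0703, 0.0484]
eef_rot: [0.993, 0.119, 0.0, 0.0]
ft_force: [-5.1, -0.8, 7.2]
width: 0.025
grip_force: 40.0
```

Firm contact exactly at the seat height, so I'll release and retreat.

arm_command:
  moves: [0,0,0,0,0,0,0,0,0,0,0,0,0,0,0,0,0,0,0,0,0,0,-0.5,0,0,0,-1.5,0,0,0,-3,0,0,0,-3,0,0,0,-3,0,0,0,-2,0,0,0,0,0]
  fingers: 60

```text
time: 23.47
ee_pos: [0.613, -0.07, 0.1829]
eef_rot: [0.993, 0.119, 0.004, 0.001]
ft_force: [0.9, 0.4, 1.4]
width: 0.0523
grip_force: 0.0
```

arm_command:
  moves: [-2,0,0,0,-3,0,0,0,-3,0,0,0,-2,0,0,0,0,0,0,0,0,0,0,0]

```text
time: 23.97
ee_pos: [0.513, -0.0945, 0.1776]
eef_rot: [0.993, 0.119, 0.0, 0.001]
ft_force: [0.7, 0.1, -0.2]
width: 0.0522
grip_force: 0.0
```

```bash
python3 - <<'E'
from h import *
from scipy.optimize import least_squares
i=r.camera_info("wrist"); im=r.camera("wrist")[:,:,::-1]; hsv=cv2.cvtColor(im,cv2.COLOR_BGR2HSV); cv2.imwrite("pics/w9.png",im)
s=r.read_state(); print(s["ee_pos"],s["width"],s["ft_force"])
print("pred centre",w2p(i,[.611,-.0702,.063]))
m=((hsv[:,:,1]<90)*255).astype(np.uint8); m[225:]=0
m=cv2.morphologyEx(m,cv2.MORPH_OPEN,np.ones((5,5)))
for c in cv2.findContours(m,0,1)[0]:
    if cv2.contourArea(c)<3000: continue
    h=cv2.convexHull(c)[:,0]; h=h[h[:,1]>2]
    w=np.array([p2w(i,*p,.063)[:2] for p in h])
    q=least_squares(lambda q:np.hypot(*(w-q[:2]).T)-q[2],[*w.mean(0),.048],loss="soft_l1",f_scale=.001)
    print(cv2.boundingRect(c),q.x.round(4),"max resid",abs(np.hypot(*(w-q.x[:2]).T)-q.x[2]).max().round(4))
E
```

```text
[ 0.51372073 -0.09402507  0.17759581] 0.0520787643477795 [-0.15460961  0.16532251  0.1018383 ]
pred centre (np.float64(258.2855703501329), np.float64(64.9132123386659))
(392, 57, 120, 107) [ 0.6161 -0.2563  0.0622] max resid 0.0176
(204, 6, 108, 116) [ 0.6097 -0.0698  0.0478] max resid 0.0004
(99, 0, 60, 170) [0.5597 0.041  0.0708] max resid 0.0131
```

The lid's rim fits a circle of radius 47.8 mm at plate height 63 mm with 0.4 mm residual, so it lies flat and seated. Handing in.

```bash
python3 -c "
from bench import r
print(r.close_job())"
```

```text
the job is handed in; nothing more can be done
None
```

The job is handed in after about 24 s of robot time: the vise jaw is open, the square lid sits on the large square pot and the round lid on the round pot, each set down gently at its seat height, and nothing else was touched.

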